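# Press the top frame of a plywood star lantern into its base star

### The arm

A 6-joint arm with a two-finger parallel gripper is mounted at the origin on the work surface. World frame = base frame: x ahead of the robot, y to its left, z up, the work surface at z = 0. Lengths are in mm, angles in rad, forces in N, time in s.
With the tool pointing down it reaches from about 275 to 725 mm from the base axis. Payload 15.9 kg.
Tool frame: the origin (TCP) lies between the finger pads; the fingertips stand 14 mm ahead of it and the grasp point (between the pads) lies 5 mm behind it; z points along the fingers, y is the direction in which the jaws open and shut (so a half turn about z gives the same grasp; the last joint's range is limited). The gripper opens to 85 mm and grips with 20 to 120 N. Pads are 22 mm wide; open, the fingers measure 114 mm over their backs; the gripper's body (76 mm by 85 mm) begins 54 mm behind the grasp point. The pads swing forward as they close: fully open they stand 13 mm farther back than shut.
Start: joints at [-1.253, 0.213, -0.034, 1.323, 0, 1.571], TCP at [156.232, -474.949, 245.306] pointing down, gripper open.
Joint ranges: [-2.98, 2.98], [-0.74, 1.72], [-1.14, 1.35], [-2.1, 2.04], [-1.57, 1.44], [-3.14, 3.14]. Speed limits (rad/s): [1.89, 1.89, 2.39, 2.57, 3.14, 3.14].

### API

Orientations are given as a unit quaternion [w, x, y, z].
In Python, from cell import arm gives the robot as it stands.
- The arm moves only by the tool drive_tool, never from a script. Its argument "steps" is a list of rows, each a list of 3 entries, a list of its own where there are three numbers: the shift along the tool's x, y, z in units of 60 mm (1.0 is 60 mm), then the turn, a rotation vector about the tool's x, y, z in degrees, then the closure in counts, from 0 (fully open) to 255 (shut). A call has 1 to 5 rows; each row shifts and turns the commanded pose from where the row before left it, along the tool's axes as they then stand; what a row does not reach is not made up. A row lasts 1/8 s, in which the tool goes at most 62.5 mm and 10.7 degrees, less where a joint would pass 70% of its speed; a pose out of reach is approached as far as the arm can. A call is refused whole if a number of a shift passes 1 or a number of a turn 10.7, either way. A call with a gripper value outside its range is refused whole. The fingers move at their own pace and stop on an object; the grip force is fixed at half the most. Time passes only in rows, so rows that do not move let the fingers close. It gives the time, the measured TCP pose, the force and the opening at its end, in the units of the state.
- arm.get_obs(): the state, without advancing time (a new reading comes with each control period).
- arm.snapshot(name): name is "side" or "top" or "wrist"; returns (picture, depth): 384x512x3 uint8, red, green, blue; 384x512 float32, mm along the optical axis (not along the pixel's ray), 0 where there is no reading.
- arm.camera_info(name): a dict with "fovy" (degrees; the focal length in pixels is half the picture's height over the tangent of half this angle, whatever the lens; pixels are square), "cx", "cy" (the principal point, pixels), "k1" (the pictures are not rectified: a ray, as slopes to the right and down, at radius r is drawn at 1 + k1 r^2 times it, then the intrinsics apply), "T" (4x4, takes a point from camera to world coordinates). Camera axes: x right, y up, looking along -z (the intrinsics and any distortion apply to the point x, -y, -z); pixel columns grow to the right and rows downward; lengths in mm; the calibration is good to about 2 mm. A picture is of the moment at which its call begins: read the wrist's pose just before it. camera_info takes no time and is no camera call; for the wrist camera it gives the pose at the moment of the call.
- arm.close_job(): hands the job in, once; it reports no verdict.
The state is a dict: "time": time; "joints": joint angles; "dq": joint speeds; "effort": joint torques, N m; "tool_pos": TCP position; "ee_rot": TCP orientation; "force": force on the tool from outside, world axes, zero at the start; "wrist_torque": the same for the moment, N m; "opening": finger opening in mm.
Only numpy, scipy, OpenCV 4.12 (cv2) and the standard library are available. Lean on these libraries where they do the work, as an engineer would, in place of code of your own. Each camera call takes 0.05 s, during which the arm holds its last target. There are 200 camera calls.

### The job

Finish the plywood star lantern: lift the top frame by its hand bar, turn it so that its hanging lug lies over the lug of the bottom star on the round board, and lower it so that all ten tabs enter their slots together. That star was stuck down only by eye, so feel for the slots with a light touch and do not force the tabs. Press the frame fully home, level and with its leg shoulders down on the bottom star, let go of it, and leave everything else on the desk where it is.

Things in the scene. Friction and masses are not known exactly. Their poses are not given: they have to be found in the camera images.
- frame: Loose top frame of the star lantern, pale plywood, 0.12 kg, standing on its tabs. Five-pointed star ring, 190 mm across, bars 18 mm wide, 5 mm thick (z = 38 to 43 mm), a hanging lug with an eye on one point; five legs under the notches; a hand bar on top. Origin: on the star's axis at the tab tips (0 on the desk); x points to the lug, whose end is 116 mm out; z up.
- handle (a point): Middle of the frame's hand bar, on the star's axis, 73 mm above the tab tips; axes as the frame's. The bar is 81 mm long (along x), 10 mm wide, 14 mm high; pinch it across its width. Its posts stand 36 mm either side of the middle; free space beside and under it down to the star ring, whose top is 30 mm below this point.
- shoulders (a point): Point on the frame's axis at the height of its leg shoulders, 8 mm above the tab tips. The legs, 34 mm wide and 5 mm thick, stand across the five notches, 50 mm from the axis (first at 36 degrees from x, then every 72). Under each are two tabs, 8 mm wide, 5 mm thick (radially), 8 mm long, 9 mm either side of the leg's middle: ten tabs.
- board: Round plywood building board, 236 mm across, 9 mm thick, fixed to the desk; origin at the centre of its underside, z up. On it the bottom star (same outline as the frame's, 10 mm thick, red panel inside, lug towards the board's +x) is stuck fast by eye: its heading is the board's, but its centre lies up to 4.5 mm off the board's in x and in y. This offset must be felt or seen.
- slot_face (a point): Point over the board's centre (not the star's), 19 mm above its underside: the height of the bottom star's top face, on which the shoulders rest when home (frame origin then 8 mm below). Ten through slots, 9.4 x 6.4 mm, match the tabs, 0.7 mm to spare all round. From 3 mm depth springy tongues grip the tabs: pressing home takes 6 to 12 N. Slide in search at about 5 N; over 45 N cracks the tabs.
- glue: White glue bottle, 42 mm across, 115 mm high; origin under its centre. Leave alone.
- tape: Roll of clear tape lying flat, 84 mm across, 18 mm high; origin under its centre. Leave alone.
- pencil: Yellow pencil lying along its x, 8 mm thick, about 180 mm long, between the work places; origin under its middle. Leave alone.
- tealight: White LED tea light, 38 mm across, 28 mm high; origin under its centre. Leave alone.
- spare_star: Spare plywood star ring lying flat, about 190 mm across, 5 mm thick, lug to its x; origin under its centre. Leave alone.
- spare_leg: Spare plywood leg lying flat, 34 by 46 mm, 5 mm thick; origin under its middle. Leave alone.
- ruler: Aluminium ruler lying along its x, 300 by 30 mm, 4 mm thick; origin under its middle. Leave alone.
- sanding_block: Cork sanding block, 92 by 52 mm, 26 mm high; origin under its centre. Leave alone.
Mind the look-alikes: they are no part of the job. What is shaped like the frame but pink or yellow is not meant.

How it is judged (in metres and radians):
At the end, for the whole second after the job is handed in: The frame is fully home on the bottom star: its tab tips within 1.5 mm of their full depth (origin less than 12.5 mm above the board's underside), centred on the board within 10 mm, lug over lug within 0.05 rad, level within 0.02 rad, at rest and let go (z of frame in the frame of board below 0.0125 m and horizontal distance between frame and board below 0.01 m and angle between the x axis of frame and the x axis of board, either way round below 0.05 rad and angle between frame's own z axis and vertical below 0.02 rad and linear speed of frame below 0.01 m/s); the robot touches nothing.
It fails at once if the tabs are forced: contact forces between the frame and the board with its star add up to over 45 N (contact force between frame and board above 45 N).
It fails at once if another thing on the desk is moved by more than 20 mm (distance of any of glue, tape, pencil, tealight, spare_star, spare_leg, ruler, sanding_block from where it was at the start of the episode above 0.02 m).
It also fails if it takes over 72 s, if anything falls off the work surface, if the arm or the gripper's body presses on something with over 40 N, if the wrist force passes 120 N, or if a joint passes its speed limit or range.

## Working session

There is one attempt and no reset: what is moved stays moved. The work goes in short steps, Python scripts to look and compute and a tool call to move; the robot and the scene stay as the last step left them, time stands still between calls to the robot, and variables do not carry over. Pictures are saved under pics/ and viewed, about 8 in all and at most 12, crops included, and the job is handed in when it is done.

Besides the shell and the picture viewer there is one more tool, called after "Request:" as name(argument=value, ...), one argument or row to a line, values as JSON. drive_tool: Moves the arm, as the interface text tells. Its arguments: {"type":"object","properties":{"steps":{"type":"array","items":{"type":"array"}}},"required":["steps"]}

```bash
mkdir -p pics; cat > h.py <<'E'
import numpy as np, cv2
from cell import arm
def shot(n):
    c=arm.camera_info(n); p,d=arm.snapshot(n); return p,d,c
def rays(c,uv):
    uv=np.atleast_2d(np.float64(uv)); f=192/np.tan(np.radians(c["fovy"])/2)
    q=(uv-[c["cx"],c["cy"]])/f; s=q.copy()
    for _ in range(20): s=q/(1+c["k1"]*(s**2).sum(1,keepdims=True))
    T=np.array(c["T"]); v=np.c_[s[:,0],-s[:,1],-np.ones(len(s))]@T[:3,:3].T
    return T[:3,3],v
def plane(c,uv,z):
    o,v=rays(c,uv); return o+v*((z-o[2])/v[:,2])[:,None]
def depthpt(c,uv,d):
    o,v=rays(c,uv); return o+v*np.atleast_1d(d)[:,None]
def proj(c,P):
    T=np.array(c["T"]); P=(np.atleast_2d(P)-T[:3,3])@T[:3,:3]
    s=np.c_[P[:,0],-P[:,1]]/-P[:,2:3]; f=192/np.tan(np.radians(c["fovy"])/2)
    return s*(1+c["k1"]*(s**2).sum(1,keepdims=True))*f+[c["cx"],c["cy"]]
def save(n,p,k=1): cv2.imwrite(n,cv2.resize(p[:,:,::-1],None,fx=k,fy=k,interpolation=cv2.INTER_CUBIC))
E
python3 - <<'E'
from h import *
o=arm.get_obs(); print({k:np.round(v,3) for k,v in o.items()})
ps=[]
for n in ("top","side"):
    p,d,c=shot(n); np.savez(f"{n}.npz",p=p,d=d,c=c); save(f"pics/{n}.png",p,1.5)
    print(n,c["fovy"],c["k1"],np.round(c["T"],2).tolist())
E
```

```text
{'time': np.float64(0.0), 'joints': array([-1.253,  0.213, -0.035,  1.324,  0.   ,  1.571]), 'dq': array([-0.001,  0.   , -0.   , -0.   , -0.   ,  0.   ]), 'effort': array([-1.0000e-03, -6.8617e+01,  4.8712e+01,  1.8000e-02, -0.0000e+00,
       -0.0000e+00]), 'tool_pos': array([ 156.126, -474.652,  244.813]), 'ee_rot': array([-0.001,  0.987,  0.158, -0.   ]), 'force': array([ 1.114, -0.21 ,  0.289]), 'wrist_torque': array([-0.032,  0.011,  0.021]), 'opening': np.float64(85.225)}
top 51.69232861475818 0.009735992786930686 [[-0.02, 0.99, -0.17, 309.28], [-1.0, -0.02, -0.01, 20.33], [-0.01, 0.17, 0.99, 1420.17], [0.0, 0.0, 0.0, 1.0]]
side 49.15613926150609 0.011660092118670905 [[-0.93, 0.26, -0.25, 186.49], [-0.36, -0.66, 0.66, 915.9], [0.01, 0.7, 0.71, 1026.02], [0.0, 0.0, 0.0, 1.0]]
```

View pics/top.png

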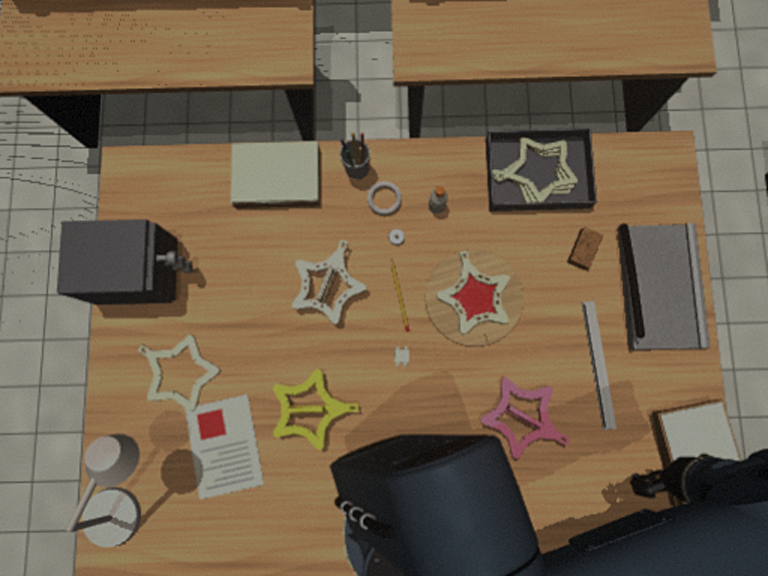

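View pics/side.png

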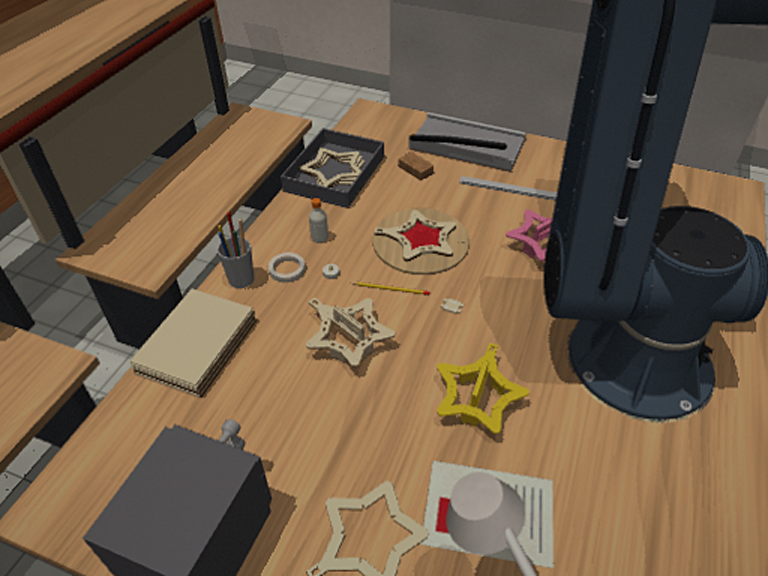

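The frame candidates in the top view (shown at 1.5×) are:
- Pale star with hand bar and legs at (328,283).
- Yellow frame at (315,410).
- Pink frame at (525,415).
- Flat pale spare star at (180,372).
- Stars in the tray at (540,168).
- Bottom star with red panel at (475,295), on the board.

The pale one with the bar, at (328,283), is the frame. The side view agrees, showing it at (350,330).

```bash
python3 - <<'E'
from h import *
z=np.load("top.npz",allow_pickle=True); p,d,c=z["p"],z["d"],z["c"].item()
hsv=cv2.cvtColor(p,cv2.COLOR_RGB2HSV)
for u,v in [(328,283),(315,420),(475,320),(440,300),(400,150),(345,247),(465,262)]:
    u,v=int(u/1.5),int(v/1.5); print((u,v),hsv[v,u],np.round(depthpt(c,[u,v],d[v,u]),1))
def comp(m,x0,y0,x1,y1):
    k=np.zeros_like(m); k[y0:y1,x0:x1]=m[y0:y1,x0:x1]
    n,l,s,ce=cv2.connectedComponentsWithStats(k); i=1+np.argmax(s[1:,4]); return np.uint8(l==i)
pale=cv2.inRange(hsv,(0,0,120),(60,75,255))
for name,box,zz in (("frame",(185,150,250,225),43),("star",(285,160,348,230),19)):
    m=comp(pale,*box); ys,xs=np.nonzero(m); print(name,m.sum(),xs.min(),xs.max(),ys.min(),ys.max())
    P=plane(c,np.c_[xs,ys],zz)[:,:2]
    h=cv2.convexHull(np.float32(P))[:,0]
    ctr=cv2.minEnclosingCircle(np.float32(P))
    print(" median",np.median(P,0),"encl",ctr)
    # lug = farthest from median
    # five tips: farthest in hull
    r=np.linalg.norm(h-np.median(P,0),axis=1); a=np.degrees(np.arctan2(*(h-np.median(P,0)).T[::-1]))
    for i in np.argsort(a): print("   ",h[i].round(0),r[i].round(0),a[i].round(0))
red=comp(cv2.inRange(hsv,(0,150,80),(8,255,255))|cv2.inRange(hsv,(172,150,80),(180,255,255)),285,160,348,230)
ys,xs=np.nonzero(red); print("red",plane(c,[[xs.mean(),ys.mean()]],14))
save("pics/crop1.png",p[140:245,170:360],4)
E
```

```text
(218, 188) [19 65 82] [[567.2 168.7  70.9]]
(210, 280) [ 16 121 150] [[252.9 205.9   0.7]]
(316, 213) [ 35  37 160] [[ 478.5 -173.5   18.9]]
(293, 200) [ 16 102 105] [[527.6 -94.   15.6]]
(266, 100) [ 18 116 149] [[915.3  -7.    1.1]]
(230, 164) [ 23  37 145] [[659.9 128.8  38.8]]
(310, 174) [ 33  36 154] [[ 621.5 -158.9   15.4]]
frame 848 194 243 160 215
 median [568.35060537 168.13335641] encl ((577.5537109375, 170.15328979492188), 103.41816711425781)
    [476. 158.] 93.0 -174.0
    [476. 155.] 93.0 -172.0
    [476. 151.] 94.0 -170.0
    [479. 148.] 91.0 -167.0
    [556.  84.] 86.0 -98.0
    [563.  83.] 85.0 -93.0
    [670. 125.] 110.0 -23.0
    [674. 132.] 111.0 -19.0
    [674. 139.] 109.0 -15.0
    [629. 243.] 96.0 51.0
    [625. 247.] 97.0 54.0
    [521. 257.] 100.0 118.0
    [517. 253.] 99.0 121.0
    [513. 249.] 98.0 124.0
star 686 291 339 167 222
 median [ 541.37236837 -169.40362251] encl ((545.7554931640625, -177.68663024902344), 103.26270294189453)
    [ 470. -247.] 106.0 -133.0
    [ 473. -251.] 106.0 -130.0
    [ 574. -260.] 97.0 -70.0
    [ 578. -261.] 98.0 -68.0
    [ 581. -261.] 100.0 -66.0
    [ 647. -160.] 106.0 5.0
    [ 647. -156.] 106.0 7.0
    [ 643. -145.] 105.0 13.0
    [545. -87.] 82.0 87.0
    [538. -87.] 83.0 92.0
    [ 451. -140.] 95.0 162.0
    [ 447. -147.] 97.0 167.0
    [ 447. -151.] 96.0 169.0
red [[ 533.85632548 -180.62769001   14.        ]]
```

View pics/crop1.png

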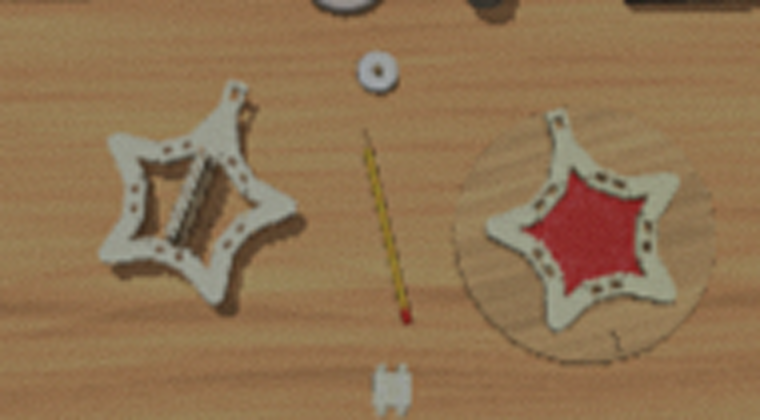

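```bash
cat >> h.py <<'E'
def head(o):
    w,x,y,z=o["ee_rot"]; return np.degrees(np.arctan2(2*(x*y+w*z),1-2*(y*y+z*z)))
def go(P,h):
    "units of 60 mm along present tool axes, and turn about tool z"
    o=arm.get_obs(); a=np.radians(head(o)); D=np.array(P)-o["tool_pos"]
    s=[np.cos(a)*D[0]+np.sin(a)*D[1], np.sin(a)*D[0]-np.cos(a)*D[1], -D[2]]
    print("shift",np.round(np.array(s)/60,3),"turn z",round(head(o)-h,2),"now",o["tool_pos"].round(1),round(head(o),2))
E
python3 - <<'E'
from h import *
c=arm.camera_info("wrist"); T=np.array(c["T"]); print(T.round(2),c["fovy"],c["k1"])
from scipy.spatial.transform import Rotation as R
o=arm.get_obs(); q=o["ee_rot"]; r=R.from_quat([q[1],q[2],q[3],q[0]])
print("cam in tool",r.inv().apply(T[:3,3]-o["tool_pos"]).round(1),(r.inv().as_matrix()@T[:3,:3]).round(3))
go([470,-200,300],12)
E
```

```text
[[ 3.1000e-01  9.2000e-01  2.5000e-01  2.2022e+02]
 [-9.5000e-01  3.0000e-01  8.0000e-02 -4.5404e+02]
 [-0.0000e+00 -2.7000e-01  9.6000e-01  3.7450e+02]
 [ 0.0000e+00  0.0000e+00  0.0000e+00  1.0000e+00]] 64.45919214841986 -0.051630066445435344
cam in tool [  67.3    0.3 -129.6] [[-0.     0.963  0.268]
 [ 1.     0.001 -0.   ]
 [-0.     0.268 -0.963]]
shift [ 6.399 -2.714 -0.919] turn z 6.21 now [ 156.2 -474.7  244.9] 18.21
```

```bash
python3 -c "
from h import *
go([575,-172,280],12)"
```

```text
shift [ 8.208 -2.611 -0.586] turn z 6.21 now [ 156.2 -474.7  244.9] 18.21
```

Request:
drive_tool(
  steps=[
    [[0.8,-0.25,0],[0,0,0],0],
    [[0.8,-0.25,-0.1],[0,0,0],0],
    [[0.8,-0.25,-0.1],[0,0,2],0],
    [[0.8,-0.25,-0.1],[0,0,2],0],
    [[0.8,-0.25,-0.1],[0,0,2],0],
  ],
)

```text
time: 0.72
tool_pos: [364.8, -331.8, 269.4]
ee_rot: [-0.0, 0.994, 0.106, -0.0]
force: [-0.0, -1.4, 0.0]
opening: 85.3
```

```bash
python3 -c "
from h import *
go([575,-172,280],12)"
```

```text
shift [ 3.985 -1.868 -0.177] turn z 0.14 now [ 364.8 -331.8  269.4] 12.14
```

Request:
drive_tool(
  steps=[
    [[0.8,-0.37,-0.05],[0,0,0],0],
    [[0.8,-0.37,-0.05],[0,0,0],0],
    [[0.8,-0.37,-0.05],[0,0,0],0],
    [[0.8,-0.37,0],[0,0,0],0],
    [[0.6,-0.25,0],[0,0,0],0],
  ],
)

```text
time: 1.35
tool_pos: [565.9, -181.7, 277.8]
ee_rot: [-0.0, 0.994, 0.107, -0.0]
force: [0.6, -0.0, 0.7]
opening: 85.4
```

Request:
drive_tool(
  steps=[
    [[0,0,0],[0,0,0],0],
    [[0,0,0],[0,0,0],0],
  ],
)

```text
time: 1.6
tool_pos: [564.2, -183.6, 278.0]
ee_rot: [-0.0, 0.994, 0.106, -0.0]
force: [-0.0, 0.0, 0.9]
opening: 85.3
```

```bash
python3 - <<'E'
from h import *
o=arm.get_obs(); print(o["tool_pos"].round(1),head(o).round(2),np.abs(o["dq"]).max())
p,d,c=shot("wrist"); np.savez("w1.npz",p=p,d=d,c=c); save("pics/w1.png",p,1.5)
go([570,-172+330,280],-17)
E
```

```text
[ 564.2 -183.6  278. ] 12.21 0.0175743321488653
shift [ 1.3   -5.549 -0.029] turn z 29.18 now [ 564.  -183.9  278.2] 12.18
```

View pics/w1.png

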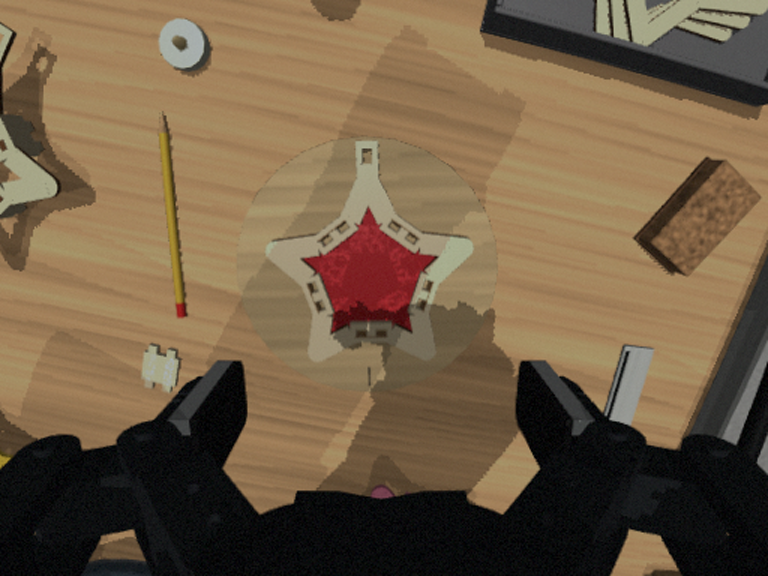

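Bottom star with its lug end at (367,142), red panel centred at (370,275), and ten dark slots around it. I'll take one closer view for slot accuracy and height.

Request:
drive_tool(
  steps=[
    [[-0.1,0.1,0.5],[0,0,0],0],
    [[-0.1,0.1,0.6],[0,0,0],0],
    [[-0.1,0.1,0.6],[0,0,0],0],
    [[0,0,0],[0,0,0],0],
    [[0,0,0],[0,0,0],0],
  ],
)

```text
time: 2.28
tool_pos: [551.1, -205.3, 178.0]
ee_rot: [0.0, 0.994, 0.106, 0.001]
force: [-0.3, 0.2, 0.7]
opening: 85.5
```

```bash
cat > slots.py <<'E'
from h import *
from scipy.optimize import least_squares
MODEL=[]
for k in range(5):
    a=np.radians(36+72*k)
    for t in (-9,9): MODEL.append([50*np.cos(a)-t*np.sin(a),50*np.sin(a)+t*np.cos(a)])
MODEL=np.array(MODEL)
def find(p,c,z,x,y,hd,thr=None,it=3,win=7.0):
    g=cv2.cvtColor(p,cv2.COLOR_RGB2GRAY)
    for _ in range(it):
        a=np.radians(hd); Rm=np.array([[np.cos(a),-np.sin(a)],[np.sin(a),np.cos(a)]])
        G=MODEL@Rm.T+[x,y]; uv=proj(c,np.c_[G,np.full(10,z)]); L=[];ok=[]
        s=np.linalg.norm(proj(c,[[x,y,z]])-proj(c,[[x+10,y,z]]))/10
        for u,v in uv:
            r=int(round(win*s)); u0,v0=int(u)-r,int(v)-r
            if u0<0 or v0<0 or u0+2*r>511 or v0+2*r>383: L.append([0,0]);ok.append(0);continue
            w=g[v0:v0+2*r+1,u0:u0+2*r+1]
            t,m=cv2.threshold(w,0,255,cv2.THRESH_BINARY_INV|cv2.THRESH_OTSU)
            n,l,st,ce=cv2.connectedComponentsWithStats(m)
            ar=st[1:,4]/s/s; good=[(np.linalg.norm(ce[i+1]-r),i+1) for i in range(n-1) if 15<ar[i]<90]
            if not good: L.append([0,0]);ok.append(0);continue
            i=min(good)[1]; wt=(l==i)*(255.-w); yy,xx=np.mgrid[:w.shape[0],:w.shape[1]]
            L.append([u0+(xx*wt).sum()/wt.sum(),v0+(yy*wt).sum()/wt.sum()]);ok.append(1)
        ok=np.array(ok,bool); Q=plane(c,np.array(L),z)[:,:2]
        def f(q):
            b=np.radians(q[2]); Rb=np.array([[np.cos(b),-np.sin(b)],[np.sin(b),np.cos(b)]])
            return ((MODEL@Rb.T+q[:2]-Q)[ok]).ravel()
        r_=least_squares(f,[x,y,hd],x_scale=[1,1,1],loss="soft_l1"); x,y,hd=r_.x
    print("slots",r_.x.round(2),"n",ok.sum(),"res",f(r_.x).reshape(-1,2).round(1).tolist())
    return r_.x,np.array(L),ok
E
python3 - <<'E'
from slots import *
o=arm.get_obs(); print(o["tool_pos"].round(1),np.abs(o["dq"]).max())
p,d,c=shot("wrist"); np.savez("w2.npz",p=p,d=d,c=c); save("pics/w2.png",p,1.5)
z=np.load("w1.npz",allow_pickle=True); c1=z["c"].item()
_,a,ka=find(z["p"],c1,19,538,-177,12.2); _,b,kb=find(p,c,19,538,-177,12.2)
X=[]
for i in np.nonzero(ka&kb)[0]:
    o1,v1=rays(c1,a[i]); o2,v2=rays(c,b[i]); st=np.linalg.lstsq(np.c_[v1[0],-v2[0]],o2-o1,rcond=None)[0]
    X.append((o1+v1[0]*st[0])[2])
print("two-view z",np.round(X,1))
for nm,pp,cc in (("w1",z["p"],c1),("w2",p,c)):
    h=cv2.cvtColor(pp,cv2.COLOR_RGB2HSV); m=cv2.inRange(h,(0,150,40),(8,255,255))|cv2.inRange(h,(172,150,40),(180,255,255))
    k=cv2.connectedComponentsWithStats(m); i=1+np.argmax(k[2][1:,4]); print(nm,"red",k[2][i,4],plane(cc,k[3][i],14).round(1))
go([600,158,280],-17)
E
```

```text
[ 551.1 -205.3  178. ] 0.016418861612310976
slots [ 540.11 -174.06    4.72] n 4 res [[-4.3, 3.7], [-0.4, 0.8], [0.5, -1.0], [2.8, -1.9]]
slots [ 532.21 -180.33   13.25] n 9 res [[-0.8, -1.3], [-0.7, -1.1], [0.3, -0.7], [0.3, -0.6], [1.1, 0.5], [0.7, 0.6], [0.3, 1.8], [-0.6, 0.5], [-0.5, 0.4]]
two-view z [ 96.6  64.2 -12.6  -3.8]
w1 red 3540 [[ 532.9 -180.7   14. ]]
w2 red 6252 [[ 533.7 -180.5   14. ]]
shift [ 2.068 -5.746 -1.695] turn z 29.19 now [ 551.5 -205.2  178.3] 12.19
```

View pics/w2.png

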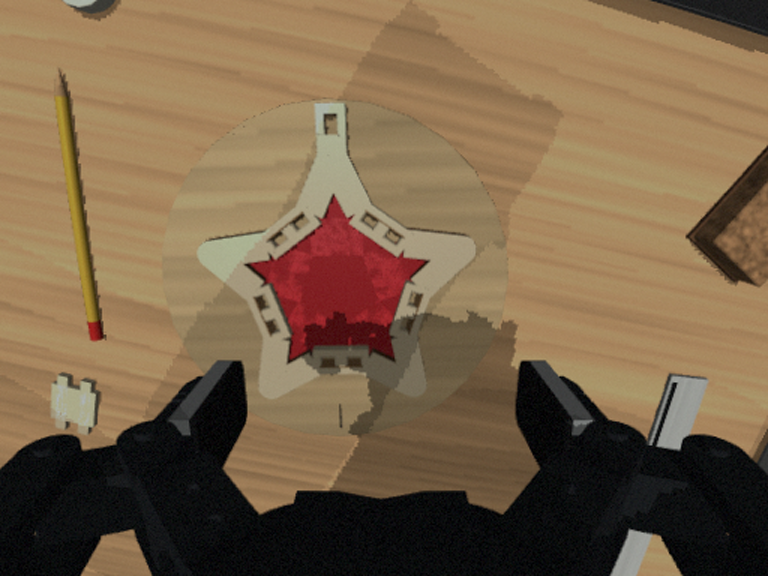

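Closer view: slots clear at (290,232), (378,228), (265,310), (413,308), (340,360), with the lug at (331,120).

```bash
python3 - <<'E'
from slots import *
D={}
for n in ("w1","w2"):
    z=np.load(n+".npz",allow_pickle=True); p,c=z["p"],z["c"].item(); d=z["d"]
    q,L,ok=find(p,c,19,533,-180.5,12.5,it=2,win=6.5)
    h=cv2.cvtColor(p,cv2.COLOR_RGB2HSV); m=cv2.inRange(h,(0,150,20),(8,255,255))|cv2.inRange(h,(170,150,20),(180,255,255))
    m=cv2.morphologyEx(m,cv2.MORPH_CLOSE,np.ones((3,3)))
    k=cv2.connectedComponentsWithStats(m); i=1+np.argmax(k[2][1:,4]); mm=np.uint8(k[1]==i)
    ys,xs=np.nonzero(mm); P=plane(c,np.c_[xs,ys],14)[:,:2]; ctr=P.mean(0)
    v=P-ctr; r=np.hypot(*v.T); a=np.arctan2(v[:,1],v[:,0]); w=(r>28)
    ph=np.degrees(np.angle((np.exp(5j*a[w])).mean()))/5
    print(n,"red ctr",ctr.round(2),"heading mod72",ph.round(2),"rmax",r.max().round(1),"depth z",np.median(depthpt(c,np.c_[xs,ys],d[ys,xs])[:,2]).round(1))
    D[n]=(c,L,ok)
    # board circle: lug end eye
    # depth-based star top
    uv=proj(c,[[533+80*np.cos(np.radians(12.2)),-180+80*np.sin(np.radians(12.2)),19]])[0].astype(int); print("lug depth z",depthpt(c,uv,d[uv[1],uv[0]]).round(1))
c1,a,ka=D["w1"];c2,b,kb=D["w2"];X=[]
for i in np.nonzero(ka&kb)[0]:
    o1,v1=rays(c1,a[i]); o2,v2=rays(c2,b[i]); st=np.linalg.lstsq(np.c_[v1[0],-v2[0]],o2-o1,rcond=None)[0]; X.append((o1+v1[0]*st[0])[2])
print("two-view z",np.round(X,1),np.median(X))
E
```

```text
slots [ 531.92 -180.4    13.4 ] n 9 res [[-0.6, -1.2], [-0.6, -1.3], [0.6, -0.6], [0.3, -0.8], [0.7, 0.3], [1.0, 0.7], [0.3, 1.7], [-1.0, 0.4], [-0.8, 0.7]]
w1 red ctr [ 532.55 -180.8 ] heading mod72 13.12 rmax 62.7 depth z 12.5
lug depth z [[ 612.  -162.5   19.7]]
slots [ 532.21 -180.23   13.35] n 9 res [[-0.7, -1.2], [-0.5, -1.1], [0.3, -0.7], [0.2, -0.6], [1.1, 0.4], [0.7, 0.6], [0.3, 1.9], [-0.6, 0.5], [-0.7, 0.3]]
w2 red ctr [ 533.23 -180.56] heading mod72 13.18 rmax 62.6 depth z 12.4
lug depth z [[ 611.9 -163.1   20.2]]
two-view z [20.6 18.6 18.5 17.1 20.2 16.5 13.  20.5 28.1] 18.576362231628877
```

Request:
drive_tool(
  steps=[
    [[0.35,-0.85,-0.9],[0,0,4],0],
    [[0.35,-0.85,-0.8],[0,0,6],0],
    [[0.35,-0.85,0],[0,0,6],0],
    [[0.4,-0.85,0],[0,0,6],0],
    [[0.5,-0.85,0],[0,0,7],0],
  ],
)

```text
time: 2.95
tool_pos: [641.7, -57.3, 265.1]
ee_rot: [-0.04, 0.997, -0.062, 0.0]
force: [0.5, -0.7, 0.5]
opening: 85.7
```

```bash
python3 -c "
from h import *
go([595,158,280],-17)"
```

```text
shift [-1.219 -3.463 -0.249] turn z 9.85 now [641.7 -57.3 265.1] -7.15
```

Request:
drive_tool(
  steps=[
    [[-0.3,-0.85,-0.1],[0,0,5],0],
    [[-0.3,-0.85,-0.1],[0,0,5],0],
    [[-0.3,-0.85,0],[0,0,0],0],
    [[-0.3,-0.7,0],[0,0,0],0],
    [[0,0,0],[0,0,0],0],
  ],
)

```text
time: 3.58
tool_pos: [576.9, 12.1, 303.0]
ee_rot: [-0.094, 0.995, -0.039, -0.009]
force: [0.0, -0.1, -0.4]
opening: 84.9
```

```bash
python3 -c "
from h import *
go([590,158,280],-17); o=arm.get_obs(); print(o['ee_rot'],o['joints'],o['dq'].round(2))"
```

```text
shift [ 0.033 -2.442  0.383] turn z 12.65 now [576.9  12.1 303. ] -4.35
[-0.09421614  0.99475159 -0.03893403 -0.00875929] [-0.0768662   0.40048736  0.35362462  1.5488819   0.18789877  3.14061449] [-0.02  0.04  0.01 -0.01 -0.02  0.  ]
```

```bash
cat >> h.py <<'E'
from scipy.spatial.transform import Rotation as Ro
def go(P,h):
    "shift in 60 mm units along present tool axes; leveling rotvec (tool deg) first, then turn about z"
    o=arm.get_obs(); q=o["ee_rot"]; r=Ro.from_quat([q[1],q[2],q[3],q[0]]); M=r.as_matrix()
    h0=np.degrees(np.arctan2(M[1,0],M[0,0]))
    t=Ro.from_euler("z",h0,degrees=True)*Ro.from_euler("x",180,degrees=True)
    print("now",o["tool_pos"].round(2),"head",h0.round(2),"shift",np.round(M.T@(np.array(P)-o["tool_pos"])/60,3),"level",np.degrees((r.inv()*t).as_rotvec()).round(2),
      "turnz",round((h0-h+180)%360-180,2),"q6",np.degrees(o["joints"][5]).round(1),"F",o["force"].round(1),"M",o["wrist_torque"].round(2),"open",round(float(o["opening"]),1),"t",o["time"])
E
python3 -c "
from h import *
go([523,172,290],163)"
```

```text
now [576.91  12.07 303.  ] head -4.35 shift [-1.092 -2.499  0.723] level [-10.77   1.41  -0.13] turnz -167.35 q6 179.9 F [ 0.  -0.1 -0.4] M [-0.17 -0.05 -0.07] open 84.9 t 3.575
```

Request:
drive_tool(
  steps=[
    [[0,0,0],[-5.4,0.7,-6],0],
    [[0,0,0],[-5.4,0.7,-9],0],
    [[0,0,0],[0,0,-10.7],0],
    [[0,0,0],[0,0,-10.7],0],
    [[0,0,0],[0,0,-10.7],0],
  ],
)

```text
time: 4.2
tool_pos: [577.8, 10.4, 301.1]
ee_rot: [0.003, 0.931, 0.365, 0.009]
force: [0.4, -0.3, -0.1]
opening: 85.3
```

Request:
drive_tool(
  steps=[
    [[0,0,0],[0,0,-10.7],0],
    [[0,0,0],[0,0,-10.7],0],
    [[0,0,0],[0,0,-10.7],0],
    [[0,0,0],[0,0,-10.7],0],
    [[0,0,0],[0,0,-10.7],0],
  ],
)

```text
time: 4.82
tool_pos: [577.8, 10.3, 301.1]
ee_rot: [0.007, 0.667, 0.745, 0.007]
force: [0.0, 0.2, -0.6]
opening: 86.0
```

Request:
drive_tool(
  steps=[
    [[0,0,0],[0,0,-10.7],0],
    [[0,0,0],[0,0,-10.7],0],
    [[0,0,0],[0,0,-10.7],0],
    [[0,0,0],[0,0,-10.7],0],
    [[0,0,0],[0,0,-10.7],0],
  ],
)

```text
time: 5.45
tool_pos: [577.8, 10.3, 301.1]
ee_rot: [0.009, 0.261, 0.965, 0.003]
force: [-1.2, -1.0, 0.2]
opening: 85.3
```

```bash
python3 -c "
from h import *
go([523,172,290],163)"
```

```text
now [577.84  10.31 301.08] head 149.75 shift [2.15  1.866 0.172] level [0.64 0.9  0.01] turnz -13.25 q6 31.2 F [-1.2 -1.   0.2] M [0.   0.03 0.03] open 85.3 t 5.45
```

Request:
drive_tool(
  steps=[
    [[0.54,0.47,0.05],[0.64,0.9,0],0],
    [[0.54,0.47,0.05],[0,0,0],0],
    [[0.54,0.47,0.05],[0,0,0],0],
    [[0.54,0.47,0],[0,0,-6],0],
    [[0,0,0],[0,0,-7.3],0],
  ],
)

```text
time: 6.08
tool_pos: [522.8, 175.7, 291.9]
ee_rot: [-0.0, 0.147, 0.989, 0.0]
force: [-0.3, -0.7, 0.8]
opening: 85.4
```

Request:
drive_tool(
  steps=[
    [[0,0,0],[0,0,0],0],
    [[0,0,0],[0,0,0],0],
  ],
)

```text
time: 6.32
tool_pos: [524.0, 173.1, 291.8]
ee_rot: [-0.0, 0.152, 0.988, 0.0]
force: [-0.4, -0.2, 0.5]
opening: 85.4
```

```bash
python3 - <<'E'
from h import *
go([535,170,190],163)
p,d,c=shot("wrist"); np.savez("w3.npz",p=p,d=d,c=c); save("pics/w3.png",p,1.5)
E
```

```text
now [524.04 173.06 291.76] head 162.52 shift [-0.19   0.006  1.696] level [ 0.01 -0.01 -0.  ] turnz -0.48 q6 35.8 F [-0.4 -0.2  0.5] M [ 0.03  0.05 -0.02] open 85.4 t 6.325
```

View pics/w3.png

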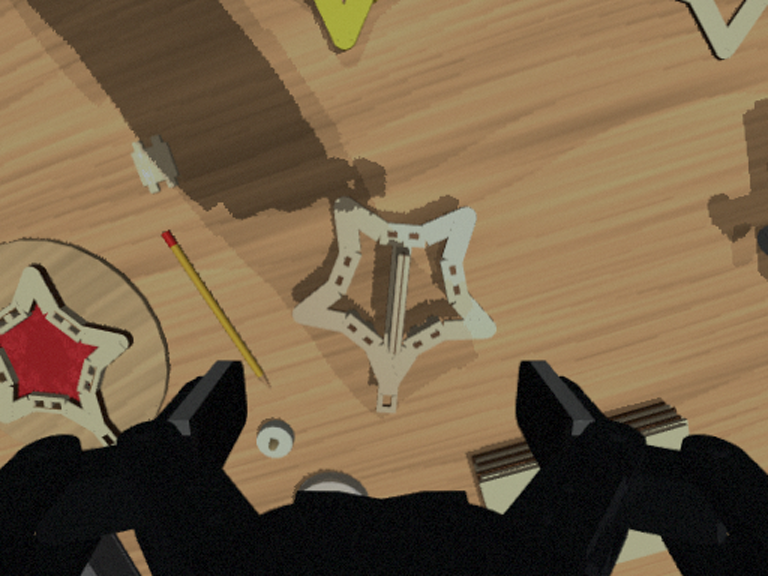

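Frame with lug end at (386,408), hand bar from (400,250) to (392,350), ten pale/dark leg joints around the ring. No look-alike beside it (yellow top, spare top right). Taking a second, lower view.

Request:
drive_tool(
  steps=[
    [[-0.15,0.03,0.5],[0,0,0],0],
    [[-0.15,0,0.6],[0,0,0],0],
    [[-0.1,0,0.6],[0,0,0],0],
    [[0,0,0],[0,0,0],0],
    [[0,0,0],[0,0,0],0],
  ],
)

```text
time: 7.0
tool_pos: [547.8, 168.1, 191.1]
ee_rot: [0.0, 0.151, 0.989, 0.0]
force: [0.6, 0.5, -0.0]
opening: 85.4
```

```bash
python3 - <<'E'
from slots import *
p,d,c=shot("wrist"); np.savez("w4.npz",p=p,d=d,c=c)
S={}
for n in ("w3","w4"):
    z=np.load(n+".npz",allow_pickle=True); p,d,c=z["p"],z["d"],z["c"].item()
    q,L,ok=find(p,c,43,563,165,-16.5,it=3,win=6.5)
    v,u=np.nonzero(d>0); P=depthpt(c,np.c_[u,v],d[v,u])
    k=(P[:,2]>72)&(P[:,2]<90)&(np.hypot(P[:,0]-563,P[:,1]-165)<60); B=P[k]
    uvb=np.c_[u,v][k]; r=cv2.minAreaRect(np.float32(B[:,:2])); print(n,"bar n",k.sum(),"rect",np.round(r[0],1),np.round(r[1],1),r[2],"z",np.median(B[:,2]).round(1),np.percentile(B[:,2],95).round(1))
    e=np.linalg.eigh(np.cov(B[:,:2].T))[1][:,1]; print("   bar dir",np.degrees(np.arctan(e[1]/e[0])).round(2), "mean",B.mean(0).round(1))
    rp=cv2.minAreaRect(np.float32(uvb)); bx=cv2.boxPoints(rp); S[n]=(c,L,ok,uvb)
    k=(P[:,2]>30)&(P[:,2]<52)&(np.hypot(P[:,0]-563,P[:,1]-165)<125); print("   ring z",np.median(P[k][:,2]).round(1))
    # lug end in ring plane
c1,a,ka,_=S["w3"];c2,b,kb,_=S["w4"];X=[]
for i in np.nonzero(ka&kb)[0]:
    o1,v1=rays(c1,a[i]); o2,v2=rays(c2,b[i]); st=np.linalg.lstsq(np.c_[v1[0],-v2[0]],o2-o1,rcond=None)[0]; X.append((o1+v1[0]*st[0])[2])
print("two-view ring z",np.round(X,1),np.median(X))
save("pics/w4.png",p,1.5)
go([563,165,150],163)
E
```

```text
slots [559.15 165.7  -11.22] n 5 res [[-3.7, -0.3], [-2.5, 4.5], [5.9, 3.0], [2.6, -3.2], [-0.0, -0.9]]
w3 bar n 589 rect [565.7 173.9] [10.1 81.6] 67.7544937133789 z 80.9 82.1
   bar dir -22.35 mean [563.8 174.4  80.7]
   ring z 43.9
slots [559.15 165.73 -11.16] n 5 res [[-4.2, -0.3], [-2.3, 4.6], [6.2, 2.7], [2.8, -3.0], [-0.0, -0.9]]
w4 bar n 1144 rect [565.2 174.4] [10.2 80.2] 67.62022399902344 z 80.9 82.0
   bar dir -22.34 mean [562.9 174.9  80.6]
   ring z 43.9
two-view ring z [28.4 49.8 39.1 43.6 42.8] 42.77173776339487
now [548.03 168.25 191.43] head 162.67 shift [-0.253  0.022  0.691] level [0.08 0.08 0.  ] turnz -0.33 q6 34.4 F [ 0.3  0.3 -1. ] M [-0.01 -0.04 -0.01] open 85.4 t 7.05
```

View pics/w4.png

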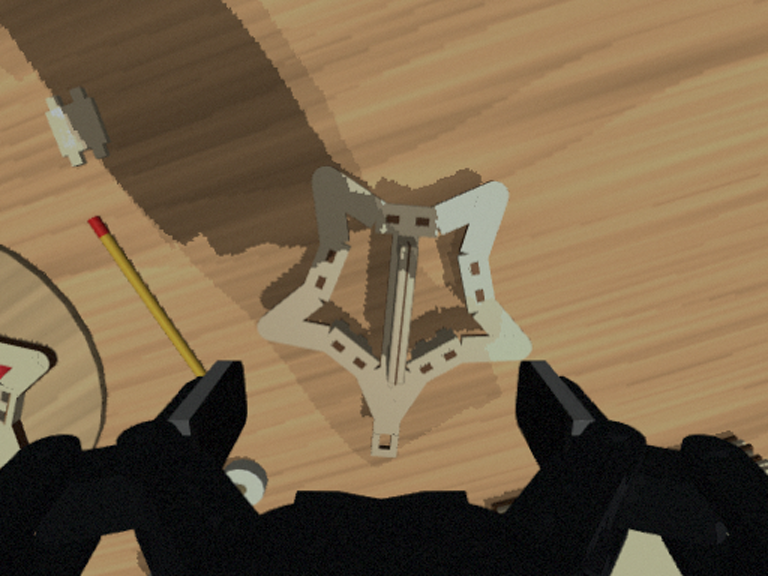

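Frame sharper: hand bar (403,240)–(395,385), lug eye at (384,440). By depth the bar is at (565.5,174.1), heading −22.35°.

```bash
python3 - <<'E'
from slots import *
S={}
for n in ("w3","w4"):
    z=np.load(n+".npz",allow_pickle=True); p,c=z["p"],z["c"].item()
    q,L,ok=find(p,c,43,565.5,174.1,-22.35,it=2,win=6.5); S[n]=(c,L,ok)
c1,a,ka=S["w3"];c2,b,kb=S["w4"];X=[]
for i in np.nonzero(ka&kb)[0]:
    o1,v1=rays(c1,a[i]); o2,v2=rays(c2,b[i]); st=np.linalg.lstsq(np.c_[v1[0],-v2[0]],o2-o1,rcond=None)[0]; X.append((o1+v1[0]*st[0])[2])
print("two-view ring z",np.round(X,1),np.median(X))
go([565.5,174.1,68],157.65)
E
```

```text
slots [565.71 174.06 -22.29] n 10 res [[0.1, 0.1], [-0.1, -0.0], [-0.0, -0.1], [-0.1, -0.3], [0.1, -0.2], [0.2, 0.0], [0.0, 0.1], [0.1, 0.3], [-0.1, 0.1], [-0.2, 0.0]]
slots [565.88 174.16 -22.27] n 9 res [[-0.2, 0.1], [-0.1, -0.1], [-0.0, -0.3], [-0.1, -0.4], [0.1, -0.1], [0.1, 0.2], [0.1, 0.2], [-0.0, 0.3], [-0.0, 0.1]]
two-view ring z [49.1 46.8 49.5 47.2 39.9 33.7 36.5 45.1 43.2] 45.08640522389783
now [548.03 168.25 191.43] head 162.67 shift [-0.246  0.177  2.058] level [0.08 0.08 0.  ] turnz 5.02 q6 34.4 F [ 0.3  0.3 -1. ] M [-0.01 -0.04 -0.01] open 85.4 t 7.05
```

Request:
drive_tool(
  steps=[
    [[-0.247,0.175,0.3],[0,0,0],0],
    [[0,0,0.5],[0,0,5],0],
    [[0,0,0.5],[0,0,0],0],
    [[0,0,0.5],[0,0,0],0],
    [[0,0,0],[0,0,0],0],
  ],
)

```text
time: 7.68
tool_pos: [564.0, 173.7, 81.3]
ee_rot: [-0.001, 0.193, 0.981, -0.0]
force: [-0.9, -0.2, -0.4]
opening: 85.7
```

```bash
python3 -c "
from h import *
go([565.8,174.1,68],157.7)"
```

```text
now [564.03 173.71  81.29] head 157.71 shift [-0.025  0.017  0.221] level [-0.05 -0.1   0.  ] turnz 0.01 q6 39.4 F [-0.9 -0.2 -0.4] M [-0.01  0.01  0.  ] open 85.7 t 7.675
```

Request:
drive_tool(
  steps=[
    [[-0.025,0.015,0.22],[0,0,0],0],
    [[0,0,0],[0,0,0],0],
    [[0,0,0],[0,0,0],120],
  ],
)

```text
time: 8.05
tool_pos: [566.8, 174.2, 69.1]
ee_rot: [0.0, 0.193, 0.981, 0.0]
force: [0.6, -0.2, 0.7]
opening: 69.7
```

Request:
drive_tool(
  steps=[
    [[0,0,0],[0,0,0],200],
    [[0,0,0],[0,0,0],255],
    [[0,0,0],[0,0,0],255],
    [[0,0,0],[0,0,0],255],
    [[0,0,0],[0,0,0],255],
  ],
)

```text
time: 8.68
tool_pos: [566.4, 174.1, 68.5]
ee_rot: [-0.0, 0.193, 0.981, 0.0]
force: [-0.2, -0.5, 3.5]
opening: 9.2
```

```bash
python3 -c "
from h import *
go([565.8,174.1,68],157.7)"
```

```text
now [566.4  174.11  68.51] head 157.72 shift [ 0.009 -0.004  0.009] level [ 0.01 -0.02 -0.  ] turnz 0.02 q6 39.4 F [-0.2 -0.5  3.5] M [-0.01  0.17 -0.04] open 9.2 t 8.675
```

Gripped (9.2 mm). Lift.

Request:
drive_tool(
  steps=[
    [[0,0,-0.2],[0,0,0],255],
    [[0,0,-0.4],[0,0,0],255],
    [[0,0,-0.5],[0,0,0],255],
    [[0,0,0],[0,0,0],255],
    [[0,0,0],[0,0,0],255],
  ],
)

```text
time: 9.3
tool_pos: [566.2, 174.0, 134.2]
ee_rot: [-0.0, 0.193, 0.981, 0.0]
force: [0.8, -0.6, -1.0]
opening: 9.0
```

```bash
python3 -c "
from h import *
go([532.7,-180.2,128],193.3)"
```

```text
now [566.23 174.   134.19] head 157.72 shift [-1.721 -5.674  0.102] level [-0.   -0.03  0.  ] turnz -35.58 q6 39.4 F [ 0.8 -0.6 -1. ] M [ 0.02 -0.04 -0.04] open 9.0 t 9.3
```

Request:
drive_tool(
  steps=[
    [[-0.13,-0.4,0],[0,0,0],255],
    [[-0.22,-0.7,0],[0,0,0],255],
    [[-0.25,-0.8,0],[0,0,0],255],
    [[-0.25,-0.8,0],[0,0,0],255],
    [[-0.25,-0.8,0],[0,0,0],255],
  ],
)

```text
time: 9.93
tool_pos: [546.9, -46.8, 133.4]
ee_rot: [-0.001, 0.193, 0.981, 0.0]
force: [0.3, -0.6, -0.6]
opening: 8.8
```

Request:
drive_tool(
  steps=[
    [[-0.22,-0.7,0],[0,0,-4],255],
    [[-0.15,-0.5,0],[0,0,-8],255],
    [[0,-0.3,0],[0,0,-8],255],
    [[0,0,0],[0,0,-8],255],
    [[0,0,0],[0,0,-7],255],
  ],
)

```text
time: 10.55
tool_pos: [539.4, -138.4, 133.3]
ee_rot: [-0.001, -0.113, 0.994, 0.0]
force: [0.0, -0.4, -1.5]
opening: 8.7
```

Request:
drive_tool(
  steps=[
    [[0,0,0],[0,0,0],255],
    [[0,0,0],[0,0,0],255],
  ],
)

```text
time: 10.8
tool_pos: [539.8, -138.0, 133.9]
ee_rot: [-0.001, -0.109, 0.994, 0.0]
force: [0.9, -1.0, -0.8]
opening: 9.2
```

```bash
python3 -c "
from h import *
go([532.7,-180.2,100],193.3)"
```

```text
now [ 539.81 -138.03  133.88] head -167.44 shift [ 0.268 -0.661  0.564] level [ 0.04 -0.06 -0.  ] turnz -0.74 q6 -26.9 F [ 0.9 -1.  -0.8] M [-0.    0.01 -0.01] open 9.2 t 10.8
```

Request:
drive_tool(
  steps=[
    [[0.134,-0.33,0.1],[0,0,-0.7],255],
    [[0.134,-0.33,0.2],[0,0,0],255],
    [[0,0,0.2],[0,0,0],255],
    [[0,0,0],[0,0,0],255],
    [[0,0,0],[0,0,0],255],
  ],
)

```text
time: 11.42
tool_pos: [533.6, -179.8, 104.6]
ee_rot: [-0.0, -0.117, 0.993, 0.0]
force: [-0.2, 0.2, -1.4]
opening: 8.9
```

```bash
python3 - <<'E'
from slots import *
go([532.7,-180.2,90],193.3)
p,d,c=shot("wrist"); np.savez("w5.npz",p=p,d=d,c=c); save("pics/w5.png",p,1.5)
o=arm.get_obs(); z=o["tool_pos"][2]
find(p,c,z-68.5+43,532.7,-180.2,13.2,it=2,win=6.5)
E
```

```text
now [ 533.6  -179.79  104.61] head -166.57 shift [ 0.016 -0.003  0.244] level [ 0.02 -0.   -0.  ] turnz 0.13 q6 -32.1 F [-0.2  0.2 -1.4] M [ 0.02 -0.    0.01] open 8.9 t 11.425
slots [ 532.74 -179.42   14.56] n 7 res [[2.7, -0.6], [-0.7, 3.6], [-0.8, -0.1], [0.1, -0.1], [0.4, 0.1], [0.8, 0.7], [-1.7, -3.9]]
```

View pics/w5.png

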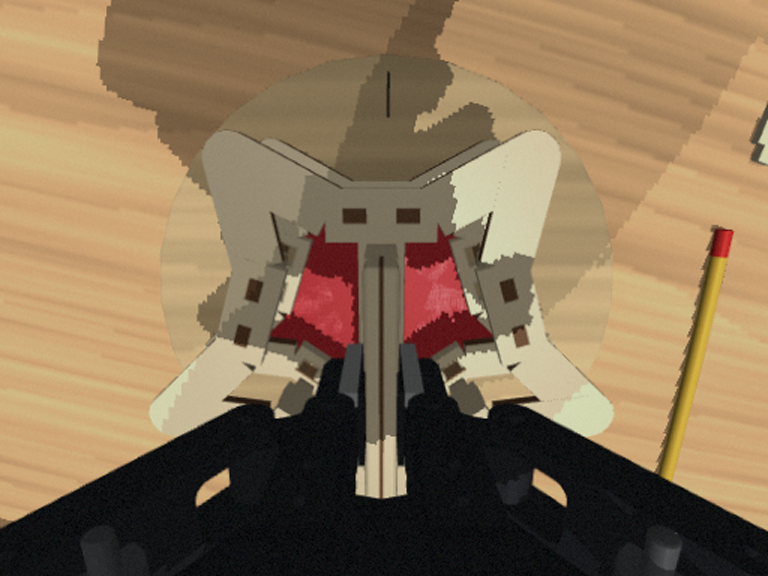

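The frame hangs symmetric over the star: joints at (354,216), (408,216), (254,290), (243,335), (509,290), (520,336), with the board's red panel seen through it. Check of the in-hand pose from these six:

```bash
python3 - <<'E'
from slots import *
z=np.load("w5.npz",allow_pickle=True); c=z["c"].item()
uv=(np.array([(354,216),(408,216),(254,290),(243,335),(509,290),(520,336)])+.5)/1.5-.5
Q=plane(c,uv,79.1)[:,:2]
R2=lambda b:np.array([[np.cos(b),-np.sin(b)],[np.sin(b),np.cos(b)]])
def asg(q): 
    G=MODEL@R2(np.radians(q[2])).T+q[:2]; i=np.linalg.norm(G[None]-Q[:,None],axis=2).argmin(1); return G[i]-Q
r=least_squares(lambda q:asg(q).ravel(),[533,-180,13.3]); print(r.x.round(2),asg(r.x).round(2).tolist())
go([532.7,-180.2,87.5],193.3)
E
```

```text
[ 532.85 -180.13   13.35] [[-0.09, 0.26], [-0.02, 0.03], [-0.06, 0.27], [0.11, 0.05], [0.17, -0.36], [-0.12, -0.25]]
now [ 533.71 -179.87  104.77] head -166.56 shift [ 0.018 -0.002  0.288] level [0.01 0.02 0.  ] turnz 0.14 q6 -32.1 F [-0.1  0.4 -0.5] M [-0.03 -0.03  0.01] open 8.9 t 11.475
```

Request:
drive_tool(
  steps=[
    [[0.01,0,0.08],[0,0,0.1],255],
    [[0,0,0.08],[0,0,0],255],
    [[0,0,0.05],[0,0,0],255],
    [[0,0,0],[0,0,0],255],
  ],
)

```text
time: 11.98
tool_pos: [532.6, -180.4, 91.4]
ee_rot: [-0.0, -0.116, 0.993, 0.0]
force: [0.1, -0.0, -1.6]
opening: 9.2
```

```bash
python3 -c "
from h import *
go([532.7,-180.2,87.5],193.3)"
```

```text
now [ 532.6  -180.45   91.41] head -166.68 shift [-0.003  0.004  0.065] level [ 0.03 -0.04 -0.  ] turnz 0.02 q6 -32.0 F [ 0.1 -0.  -1.6] M [ 0.02  0.05 -0.06] open 9.2 t 11.975
```

Request:
drive_tool(
  steps=[
    [[-0.004,-0.004,0.025],[0,0,0],255],
    [[0,0,0.025],[0,0,0],255],
    [[0,0,0.01],[0,0,0],255],
    [[0,0,0],[0,0,0],255],
  ],
)

```text
time: 12.48
tool_pos: [533.1, -180.7, 88.1]
ee_rot: [-0.0, -0.116, 0.993, 0.0]
force: [-0.8, 0.5, -0.3]
opening: 9.1
```

Request:
drive_tool(
  steps=[
    [[0,0,0.015],[0,0,0],255],
    [[0,0,0],[0,0,0],255],
  ],
)

```text
time: 12.72
tool_pos: [533.0, -180.7, 87.2]
ee_rot: [-0.0, -0.116, 0.993, 0.0]
force: [-0.5, -0.7, -1.7]
opening: 8.9
```

```bash
python3 -c "
from h import *
go([532.9,-180.1,86],193.3)"
```

```text
now [ 533.02 -180.67   87.16] head -166.68 shift [-0.     0.01   0.019] level [ 0.02 -0.02 -0.  ] turnz 0.02 q6 -32.0 F [-0.5 -0.7 -1.7] M [ 0.03  0.05 -0.04] open 8.9 t 12.725
```

Request:
drive_tool(
  steps=[
    [[0,0.008,0.015],[0,0,0],255],
    [[0,0,0],[0,0,0],255],
  ],
)

```text
time: 12.98
tool_pos: [532.9, -180.2, 86.3]
ee_rot: [-0.0, -0.116, 0.993, 0.0]
force: [1.5, -0.5, -1.9]
opening: 8.9
```

Request:
drive_tool(
  steps=[
    [[0,0,0.015],[0,0,0],255],
    [[0,0,0],[0,0,0],255],
  ],
)

```text
time: 13.22
tool_pos: [533.0, -180.2, 85.4]
ee_rot: [-0.0, -0.116, 0.993, 0.0]
force: [1.5, 0.3, -0.6]
opening: 8.7
```

Request:
drive_tool(
  steps=[
    [[0,0,0.015],[0,0,0],255],
    [[0,0,0],[0,0,0],255],
  ],
)

```text
time: 13.48
tool_pos: [533.0, -180.2, 84.5]
ee_rot: [-0.0, -0.116, 0.993, 0.0]
force: [0.3, -0.1, -0.9]
opening: 8.9
```

Already about 3 mm below the face with no force, so the tabs seem to be in. I'll go on gently.

Request:
drive_tool(
  steps=[
    [[0,0,0.015],[0,0,0],255],
    [[0,0,0],[0,0,0],255],
  ],
)

```text
time: 13.72
tool_pos: [533.0, -180.2, 83.6]
ee_rot: [-0.0, -0.116, 0.993, 0.0]
force: [0.4, -0.2, -1.3]
opening: 8.9
```

Request:
drive_tool(
  steps=[
    [[0,0,0.015],[0,0,0],255],
    [[0,0,0],[0,0,0],255],
  ],
)

```text
time: 13.98
tool_pos: [533.0, -180.2, 82.7]
ee_rot: [-0.0, -0.116, 0.993, 0.0]
force: [1.1, -0.5, -1.2]
opening: 8.8
```

```bash
python3 -c "
from h import *
go([532.9,-180.1,80],193.3)"
```

```text
now [ 533.02 -180.23   82.74] head -166.68 shift [0.001 0.003 0.046] level [ 0.02 -0.   -0.  ] turnz 0.02 q6 -32.0 F [ 1.1 -0.5 -1.2] M [-0.07 -0.25 -0.03] open 8.8 t 13.975
```

Request:
drive_tool(
  steps=[
    [[0,0,0.012],[0,0,0],255],
    [[0,0,0],[0,0,0],255],
  ],
)

```text
time: 14.22
tool_pos: [533.0, -180.2, 82.0]
ee_rot: [-0.0, -0.116, 0.993, 0.0]
force: [2.8, -0.5, 0.5]
opening: 9.2
```

Request:
drive_tool(
  steps=[
    [[0,0,0.012],[0,0,0],255],
    [[0,0,0],[0,0,0],255],
  ],
)

```text
time: 14.48
tool_pos: [533.0, -180.2, 81.3]
ee_rot: [-0.0, -0.116, 0.993, 0.0]
force: [1.8, -1.2, 2.0]
opening: 8.7
```

```bash
python3 -c "
from h import *
go([532.9,-180.1,80],193.3)"
```

```text
now [ 533.   -180.23   81.32] head -166.68 shift [0.001 0.003 0.022] level [ 0.02 -0.   -0.  ] turnz 0.02 q6 -32.0 F [ 1.8 -1.2  2. ] M [-0.05 -0.23  0.03] open 8.7 t 14.475
```

Request:
drive_tool(
  steps=[
    [[0,0,0.012],[0,0,0],255],
    [[0,0,0],[0,0,0],255],
  ],
)

```text
time: 14.72
tool_pos: [533.0, -180.2, 80.6]
ee_rot: [-0.0, -0.116, 0.993, 0.0]
force: [0.1, -0.8, 3.1]
opening: 8.9
```

Request:
drive_tool(
  steps=[
    [[0,0,0.012],[0,0,0],255],
    [[0,0,0],[0,0,0],255],
  ],
)

```text
time: 14.98
tool_pos: [533.0, -180.3, 79.9]
ee_rot: [-0.0, -0.116, 0.993, 0.0]
force: [0.5, 0.3, 4.2]
opening: 9.1
```

```bash
python3 - <<'E'
from slots import *
go([532.9,-180.1,79.5],193.3)
p,d,c=shot("wrist"); save("pics/w6.png",p,1.5)
v,u=np.nonzero(d>0); P=depthpt(c,np.c_[u,v],d[v,u]); r=np.hypot(P[:,0]-532,P[:,1]+180)
k=(r<110)&(P[:,2]>35)&(P[:,2]<75)&(P[:,0]<535); print("ring z",np.percentile(P[k][:,2],[10,50,90]).round(1))
E
```

```text
now [ 533.01 -180.27   79.89] head -166.69 shift [0.001 0.003 0.007] level [ 0.01 -0.   -0.  ] turnz 0.01 q6 -32.0 F [0.5 0.3 4.2] M [-0.1  -0.27  0.  ] open 9.1 t 14.975
ring z [54.3 55.2 56.1]
```

View pics/w6.png

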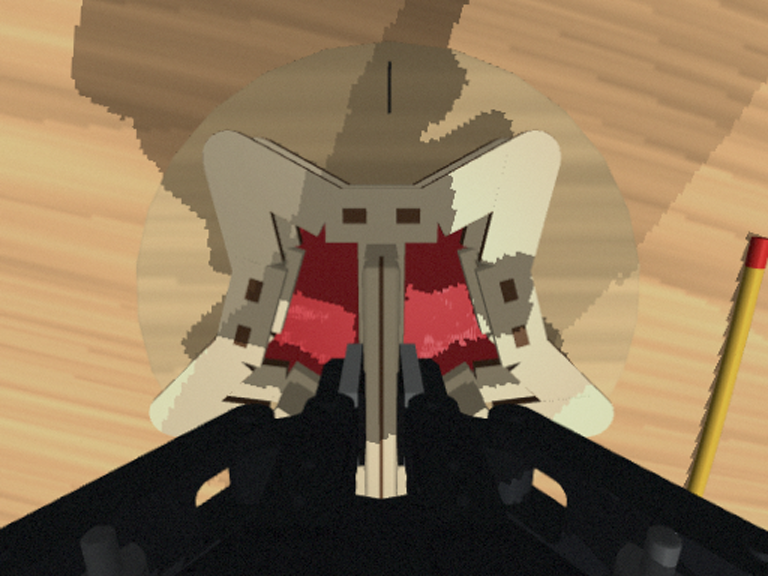

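The joints sit at the same pixels as before, so the frame hasn't slipped in hand. The ring top reads 55.2 mm with about 0.9 mm camera bias, against 54 mm when home. I'll press until the shoulders stop it.

Request:
drive_tool(
  steps=[
    [[0,0,0.008],[0,0,0],255],
    [[0,0,0],[0,0,0],255],
  ],
)

```text
time: 15.28
tool_pos: [533.0, -180.2, 79.5]
ee_rot: [-0.0, -0.116, 0.993, 0.0]
force: [1.2, 0.0, 5.2]
opening: 9.3
```

Request:
drive_tool(
  steps=[
    [[0,0,0.006],[0,0,0],255],
    [[0,0,0],[0,0,0],255],
  ],
)

```text
time: 15.52
tool_pos: [533.1, -180.3, 79.4]
ee_rot: [0.0, -0.116, 0.993, 0.0]
force: [-0.8, 0.5, 9.4]
opening: 9.0
```

Request:
drive_tool(
  steps=[
    [[0,0,0.004],[0,0,0],255],
    [[0,0,0],[0,0,0],255],
  ],
)

```text
time: 15.78
tool_pos: [533.2, -180.3, 79.3]
ee_rot: [0.0, -0.116, 0.993, -0.0]
force: [-0.1, 0.5, 12.3]
opening: 8.8
```

Stiff stop at 79.3–79.4 mm, as predicted for home (79.5). One more light press, then release.

Request:
drive_tool(
  steps=[
    [[0,0,0.006],[0,0,0],255],
    [[0,0,0],[0,0,0],255],
  ],
)

```text
time: 16.02
tool_pos: [533.3, -180.4, 79.3]
ee_rot: [0.0, -0.116, 0.993, -0.0]
force: [-2.4, 0.5, 16.8]
opening: 9.0
```

Request:
drive_tool(
  steps=[
    [[0,0,-0.015],[0,0,0],255],
    [[0,0,0],[0,0,0],200],
    [[0,0,0],[0,0,0],100],
    [[0,0,0],[0,0,0],0],
    [[0,0,0],[0,0,0],0],
  ],
)

```text
time: 16.65
tool_pos: [532.8, -180.2, 79.2]
ee_rot: [-0.0, -0.116, 0.993, 0.0]
force: [-0.4, 0.5, -1.1]
opening: 71.9
```

Request:
drive_tool(
  steps=[
    [[0,0,0],[0,0,0],0],
    [[0,0,0],[0,0,0],0],
    [[0,0,0],[0,0,0],0],
    [[0,0,0],[0,0,0],0],
  ],
)

```text
time: 17.15
tool_pos: [533.0, -180.2, 79.3]
ee_rot: [-0.0, -0.116, 0.993, 0.0]
force: [0.6, 0.6, 0.1]
opening: 85.6
```

Released. Rise straight up to 280, then back off for a look.

Request:
drive_tool(
  steps=[
    [[0,0,-0.3],[0,0,0],0],
    [[0,0,-0.6],[0,0,0],0],
    [[0,0,-0.8],[0,0,0],0],
    [[0,0,-0.8],[0,0,0],0],
    [[0.5,0,-0.8],[0,0,0],0],
  ],
)

```text
time: 17.77
tool_pos: [504.1, -186.9, 278.5]
ee_rot: [-0.0, -0.117, 0.993, 0.0]
force: [1.2, -1.2, 0.4]
opening: 85.7
```

Request:
drive_tool(
  steps=[
    [[0.3,0,0],[0,0,0],0],
    [[0,0,0],[0,0,0],0],
    [[0,0,0],[0,0,0],0],
  ],
)

```text
time: 18.15
tool_pos: [486.5, -191.1, 276.8]
ee_rot: [-0.0, -0.116, 0.993, 0.0]
force: [-0.3, 0.5, 0.6]
opening: 85.5
```

```bash
python3 - <<'E'
from slots import *
go([533,-180,280],193.3)
p,d,c=shot("wrist"); save("pics/w7.png",p,1.5)
q,L,ok=find(p,c,54,532.3,-180.3,13.3,it=2,win=6.5)
v,u=np.nonzero(d>0); P=depthpt(c,np.c_[u,v],d[v,u]); r=np.hypot(P[:,0]-532.3,P[:,1]+180.3)
k=(r<105)&(r>45)&(P[:,2]>48)&(P[:,2]<62); A=np.c_[P[k][:,:2]-[532.3,-180.3],np.ones(k.sum())]; s=np.linalg.lstsq(A,P[k][:,2],rcond=None)[0]
print("ring z",s[2].round(2),"tilt rad",np.hypot(*s[:2]).round(4),"n",k.sum())
k=(r<118)&(r>105)&(P[:,2]<14)&(P[:,2]>5); print("board top z",np.median(P[k][:,2]).round(2))
# moved things: compare side/top pictures with start
z=np.load("side.npz",allow_pickle=True); s2,_,_=shot("side"); df=cv2.absdiff(s2,z["p"]).max(2)>45
n,l,st,ce=cv2.connectedComponentsWithStats(np.uint8(df)); print([(st[i,4],ce[i].round().tolist()) for i in range(1,n) if st[i,4]>25])
save("pics/side2.png",s2,1.5)
E
```

```text
now [ 486.52 -191.14  276.8 ] head -166.68 shift [-0.797  0.002 -0.054] level [ 0.05 -0.04 -0.  ] turnz 0.02 q6 -34.8 F [-0.3  0.5  0.6] M [ 0.01 -0.06  0.06] open 85.5 t 18.15
slots [ 532.4  -180.77   13.22] n 10 res [[-0.0, 0.1], [0.2, -0.1], [0.3, 0.0], [0.1, -0.1], [0.1, 0.4], [-1.0, -1.4], [0.1, 0.2], [0.2, 0.1], [-0.3, 0.0], [0.0, 0.2]]
ring z 54.97 tilt rad 0.0017 n 5933
board top z 9.89
[(np.int32(1648), [306.0, 19.0]), (np.int32(428), [386.0, 24.0]), (np.int32(217), [504.0, 10.0]), (np.int32(4123), [477.0, 122.0]), (np.int32(724), [302.0, 64.0]), (np.int32(42), [432.0, 65.0]), (np.int32(2046), [374.0, 181.0]), (np.int32(48), [298.0, 99.0]), (np.int32(49), [422.0, 108.0]), (np.int32(1104), [335.0, 155.0]), (np.int32(615), [280.0, 156.0]), (np.int32(52), [301.0, 150.0]), (np.int32(39), [413.0, 147.0]), (np.int32(39), [468.0, 175.0]), (np.int32(28), [236.0, 208.0]), (np.int32(938), [235.0, 228.0]), (np.int32(89), [443.0, 229.0]), (np.int32(308), [484.0, 247.0]), (np.int32(1005), [415.0, 280.0])]
```

View pics/side2.png

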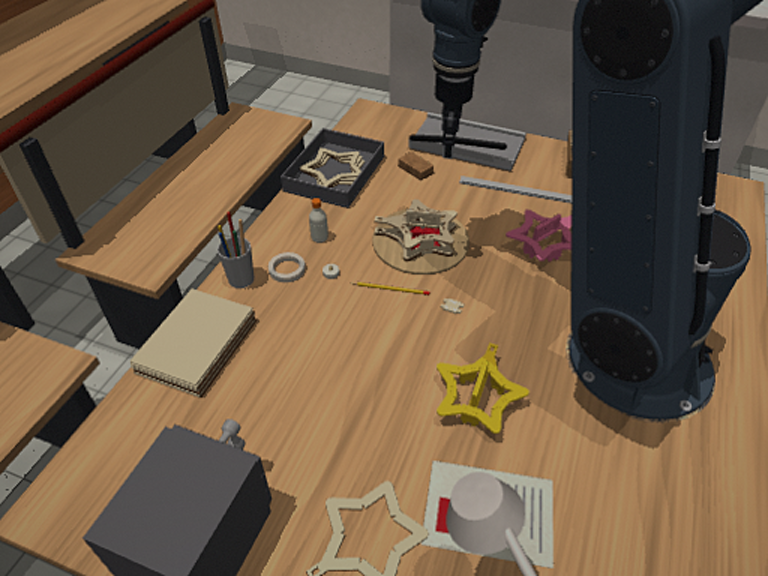

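The side view shows the frame seated on the board at (420,232) and the other things where they were. Ring height above board top is 45.1 mm (45 when home) and the tilt is 0.002 rad. Handing in.

```bash
python3 -c "
from h import *
print(arm.close_job())"
```

```text
the job is handed in; nothing more can be done
None
```

The lantern frame is on the bottom star, pressed home and let go, and the job is handed in at about 18 s of the 72 s allowed. I found the frame and the star's slots with the wrist camera. The tabs went into the slots on the first lowering with no search needed. I pressed until the shoulders stopped it; the force peaked at about 17 N (limit 45 N).

**Last checks:**
- **Depth:** the ring's top is 45.1 mm above the board's top by depth camera, against 45 mm when fully home.
- **Level:** the tilt is 0.002 rad.
- **Heading and centre:** the frame's heading is 13.2°, against 13.2–13.4° measured for the star. Its centre is within about 0.6 mm of the star's measured centre. I did not measure the board's own centre.
- **Other things:** everything in the last side view stands where it was; the robot's body hides part of the desk. The gripper is about 200 mm clear of the frame.

**What disagreed or went wrong:**
- The press force up to the stop was only about 5–6 N, at the low end of the 6–12 N stated.
- The camera heights read about 0.9 mm high throughout.
- The last slot fit had one outlier of ten, about 1.7 mm off.
- My first approach to the frame ran the last joint to its range limit, at a turn that left the tool tilted. I turned the hand half round and levelled it before the grasp.

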